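# Return the solvent can to its gap in the ink caddy

### The arm

A 6-joint arm with a two-finger parallel gripper is mounted at the origin on a cart in front of the work surface, level with it; the furniture and walls round the work are solid. World frame = base frame: x ahead of the robot, y to its left, z up, the work surface at z = 0. Lengths are in m, angles in rad, forces in N, time in s.
With the tool pointing down it reaches from about 0.275 to 0.975 m from the base axis. Payload 8.4 kg.
Tool frame: the origin (TCP) lies between the finger pads; the fingertips stand arm.tip_extent ahead of it and the grasp point (between the pads) is the TCP (arm.tip_extent is the distance from the TCP to the fingertips, in m); z points along the fingers, y is the direction in which the jaws open and shut (so a half turn about z gives the same grasp; the last joint's range is limited). The gripper opens to 92 mm and grips with 3 to 60 N. Pads are 20 mm wide; open, the fingers measure 128 mm over their backs; the gripper's body (75 mm by 189 mm) begins 69 mm behind the grasp point.
Start: joints at [-1.276, 0.353, 1.633, -0, 1.155, -0.002], TCP at [0.183, -0.598, 0.234] pointing down, gripper open.
Joint ranges: [-2.63, 2.63], [-0.92, 2.1], [0.06, 2.66], [-1.3, 4.44], [0, 2.69], [-3.02, 3.02]. Speed limits (rad/s): [2.22, 2.22, 2.79, 3.14, 3.14, 3.14].

### API

Orientations are given as a unit quaternion [w, x, y, z].
In Python, from plant import arm, imaging, masks_of gives the robot as it stands.
- The arm moves only by the tool apply_moves, never from a script. Its argument "plan" is one flat list of numbers, 7 for each row, row after row: the shift along the tool's x, y, z in units of 40 mm (1.0 is 40 mm), then the turn, a rotation vector about the tool's x, y, z in units of 5 degrees (1.0 is 5 degrees), then the opening, from 0 (shut) to 1 (fully open). A call has 1 to 5 rows; each row is the pose to reach, as a shift and turn from the pose commanded when the call began, along the tool's axes at that moment; what a row does not reach only later rows make up. A row lasts 1/12 s, in which the tool goes at most 41.7 mm and 7.16 degrees, less where a joint would pass 70% of its speed; a pose out of reach is approached as far as the arm can. A call with a gripper value outside its range is refused whole. The fingers move at their own pace and stop on an object; the grip force is fixed at half the most. Time passes only in rows, so rows that repeat a pose let the fingers close. It gives the time, the measured TCP pose, the force and the opening at its end, in the units of the state.
- arm.read_state(): the state, without advancing time (a new reading comes with each control period).
- imaging.grab_frame(name): name is "scene" or "top" or "wrist"; returns a dict with "image" (480x640x3 uint8, red, green, blue), "camera_matrix" (3x3 intrinsics, pixels), "rvec" (rotation vector, rad) and "tvec" (3), from world to camera coordinates, as OpenCV has them. Camera axes: x right, y down, z forward; pixel columns grow to the right and rows downward; lengths in m; the calibration is good to about 2 mm. The wrist camera is an equidistant fisheye: a pixel r from the principal point sees the ray r / f radians off the axis. A picture is of the moment at which its call begins. There is no depth.
- arm.job_done(): hands the job in, once; it reports no verdict.
Trained networks look in a picture, given as the dict that the camera call returned (one of the last four; its "shot" number tells which), for a name from the list of things; names that differ only in an ending like _2 or _b are one class to them, and where a whole thing is asked for, a point or a joint stands for the part that bears it (a point fixed in the world has none). Each returns a list of dicts, best first, with "p" (0 to 1); they miss things now and then, are a little off and sometimes report something else, mostly with a low value. They report only what shows in the picture. A call takes as long as a camera call.
- masks_of(picture, thing): "mask" (480x640 bool, what is visible of it) and "position" ([column, row] in pixels, amid what is visible of it).
The state is a dict: "t": time; "qpos": joint angles; "joint_velocities": joint speeds; "effort": joint torques, N m; "eef_pos": TCP position; "eef_rot": TCP orientation; "contact_force": force on the tool from outside, world axes, zero at the start; "ft_torque": the same for the moment, N m; "finger_gap": finger opening in m.
Only numpy, scipy, OpenCV 4.12 (cv2) and the standard library are available. Lean on these libraries where they do the work, as an engineer would, in place of code of your own. Each camera call takes 0.05 s, during which the arm holds its last target.

### The job

Take the red solvent can that stands on the worktop in front of the wooden caddy and put it upright into the empty gap between the two ink tins in the caddy, with its broad faces along the caddy's long sides. Lower it gently until it stands on the caddy's floor before letting go, and do not shift or tip the two tins.

Things in the scene. Friction and masses are not known exactly. Their poses are not given: they have to be found in the camera images.
- can_center (a point): Centre of the red solvent can, half-way up (72 mm above its underside). The only red can on the worktop in front of the caddy, standing upright, with a black screw cap: 40 mm thick along its own x, 66 mm wide along its y, 144 mm tall with the cap.
- gap (a point): Middle of the empty gap (grey felt patch), on the upper face of the wooden caddy's floor. The caddy is an open tray fixed to the worktop: inside 80 mm along its x, 240 mm along its y (the row of tins); floor 8 mm thick; long sides 36 mm, end boards 50 mm above the worktop. Axes: x across the caddy, y along the row, z up. The tins leave about 90 mm along y for the can's 66 mm side.
- tin_a: Loose white ink tin with blotches and a yellow band, 71 mm diameter, 49 mm tall, standing in the caddy on one side of the gap, about 80 mm from the gap's middle. Origin: centre of its underside.
- tin_b: Loose white ink tin with blotches and a green band, 71 mm diameter, 51 mm tall, standing in the caddy on the other side of the gap, about 80 mm from its middle. Origin: centre of its underside.

How it is judged:
On the way:
1. the can, still held, is lowered into the gap until its underside is within 15 mm of the caddy's floor (z of can_center in the frame of gap below 0.087 m and horizontal distance between can_center and gap below 0.025 m and contact force between can and the fingers above 0.5 N).
At the end, for the whole second after the job is handed in: The can stands released and still on the caddy's floor in the gap: centre within 25 mm of the gap's middle, upright within about 6 degrees, its broad faces within 15 degrees of the caddy's long sides; each tin within 12 mm of where it stood (horizontal distance between can_center and gap below 0.025 m and z of can_center in the frame of gap between 0.066 and 0.076 m and angle between can_center's own z axis and vertical below 0.1 rad and angle between the y axis of can_center and the y axis of gap, either way round below 0.26 rad and linear speed of can below 0.02 m/s and contact force between can and the fingers below 0.1 N and distance of each of tin_a, tin_b from where it was at the start of the episode below 0.012 m); the robot touches nothing.
It fails at once if a tin is pushed more than 12 mm from its place (distance of any of tin_a, tin_b from where it was at the start of the episode above 0.012 m).
It fails at once if a tin is tipped by more than about 11 degrees (angle between any of tin_a, tin_b's own z axis and vertical above 0.2 rad).
It also fails if it takes over 38 s, if anything falls off the work surface, if the arm or the gripper's body presses on something with over 40 N, if the wrist force passes 120 N, or if a joint passes its speed limit or range.

## Working session

There is one attempt and no reset: what is moved stays moved. The work goes in short steps, Python scripts to look and compute and a tool call to move; the robot and the scene stay as the last step left them, time stands still between calls to the robot, and variables do not carry over. Pictures are saved under pics/ and viewed, and the job is handed in when it is done.

Besides the shell and the picture viewer there is one more tool, called after "Emit:" by a JSON object that holds its "name" and its "arguments", one argument or row to a line. apply_moves: Moves the arm, as the interface text tells. Its arguments: {"type":"object","properties":{"plan":{"type":"array"}},"required":["plan"]}

```bash
mkdir -p pics; ls
python3 - <<'E'
from plant import arm, imaging, masks_of
import cv2,numpy as np
s=arm.read_state(); print(s['t'],s['eef_pos'],s['eef_rot'],s['finger_gap'],arm.tip_extent)
ims=[]
for n in ['scene','top']:
    f=imaging.grab_frame(n); cv2.imwrite(f'pics/{n}0.png',f['image'][:,:,::-1])
    print(n,f['camera_matrix'].tolist(),f['rvec'],f['tvec'],f['shot'])
    for t in ['can_center','gap','tin_a','tin_b']:
        try:
            for d in masks_of(f,t)[:3]: print(t,round(d['p'],2),d['position'],d['mask'].sum())
        except Exception as e: print(t,e)
E
```

```text
pics
0.0 [ 0.18268051 -0.59723872  0.23288119] [-6.68809361e-04  9.89006147e-01  1.47872868e-01 -9.52306398e-05] 0.09200327514241038 0.019
scene [[570.8821238606192, 0.0, 310.0390181152326], [0.0, 570.8821238606192, 236.7271322123408], [0.0, 0.0, 1.0]] [ 0.70773598 -2.64513809  1.05827502] [0.47078393 0.26165223 0.83314589] 1
can_center 0.86 [362.2, 265.6] 2194
gap 0.56 [287.5, 236.9] 4101
tin_a 0.92 [265.5, 251.0] 1409
tin_a 0.74 [316.6, 201.8] 1287
tin_b 0.92 [265.5, 251.0] 1409
tin_b 0.74 [316.6, 201.8] 1287
top [[552.545205380835, 0.0, 315.46822567270993], [0.0, 552.545205380835, 245.62440043843898], [0.0, 0.0, 1.0]] [ 2.17144728 -2.12452288  0.20696727] [-0.02887793  0.55757777  0.86880881] 2
gap 0.98 [338.2, 216.2] 5743
tin_a 0.96 [385.7, 218.3] 1558
tin_a 0.9 [291.1, 211.3] 1551
tin_b 0.96 [385.7, 218.3] 1558
tin_b 0.9 [291.1, 211.3] 1551
```

View pics/scene0.png

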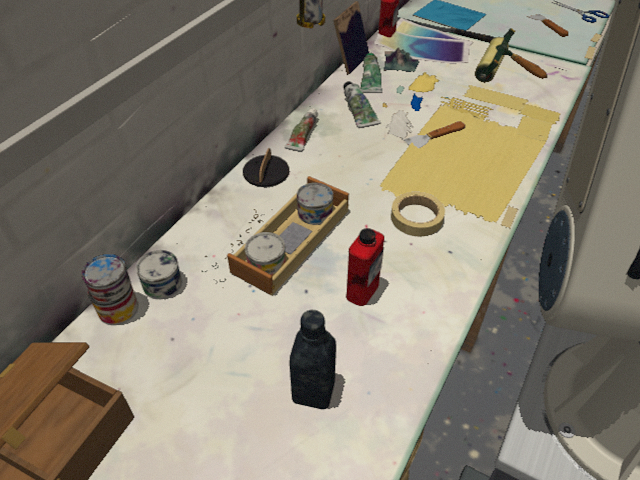

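View pics/top0.png

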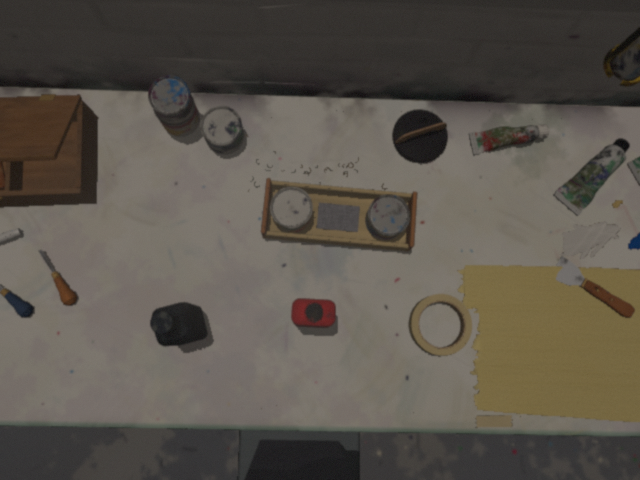

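```bash
cat > h.py <<'E'
import cv2,numpy as np
from scipy.optimize import minimize
from scipy.spatial.transform import Rotation as R
def proj(f,P):
    return cv2.projectPoints(np.asarray(P,float),f['rvec'],f['tvec'],f['camera_matrix'],None)[0][:,0]
def ray(f,uv,z):
    K=f['camera_matrix'];Rm=cv2.Rodrigues(f['rvec'])[0];t=np.ravel(f['tvec'])
    c=-Rm.T@t; d=Rm.T@np.linalg.inv(K)@np.array([uv[0],uv[1],1.]); return c+d*(z-c[2])/d[2]
def hullmask(f,P):
    m=np.zeros((480,640),np.uint8); h=cv2.convexHull(proj(f,P).astype(np.float32))
    cv2.fillConvexPoly(m,np.round(h*16).astype(np.int32),255,cv2.LINE_AA,4); return m/255.
def box(x,y,yaw,hx,hy,z0,z1):
    c,s=np.cos(yaw),np.sin(yaw)
    return np.array([[x+c*a-s*b,y+s*a+c*b,z] for a in(-hx,hx) for b in(-hy,hy) for z in(z0,z1)])
def cyl(x,y,r,z0,z1):
    a=np.linspace(0,2*np.pi,40,endpoint=False)
    return np.array([[x+r*np.cos(t),y+r*np.sin(t),z] for t in a for z in(z0,z1)])
E
python3 - <<'E'
from plant import arm, imaging, masks_of
from h import *
F={n:imaging.grab_frame(n) for n in ['scene','top']}
for n,f in F.items():
    Rm=cv2.Rodrigues(f['rvec'])[0]; print(n,'cam',-Rm.T@np.ravel(f['tvec']))
def redm(f):
    i=f['image'].astype(int); m=((i[...,0]>70)&(i[...,0]>2.2*i[...,1])&(i[...,0]>2.2*i[...,2])).astype(np.uint8)
    m=cv2.morphologyEx(m,cv2.MORPH_CLOSE,np.ones((9,9)))
    n,l,s,c=cv2.connectedComponentsWithStats(m); 
    for k in range(1,n):
        if s[k,4]>150: print(s[k],c[k])
    return l,s
ms={}
l,s=redm(F['top']); k=l[313,305]; ms['top']=l==k
l,s=redm(F['scene']); k=l[270,360]; ms['scene']=(l==k)
d=masks_of(F['scene'],'can_center')[0]['mask']; print(d.sum(),ms['scene'].sum(),ms['top'].sum())
c0=ray(F['top'],(314,313),0.12);print(c0)
def cost(p,names=('top','scene')):
    x,y,yaw,h=p; e=0
    for n in names:
        m=hullmask(F[n],box(x,y,yaw,.02,.033,0,h)); e+=np.abs(m-ms[n]).sum()/ms[n].sum()
    return e
for names in (('top',),('scene',),('top','scene')):
  best=None
  for yaw in (-.2,0,.2,):
    r=minimize(cost,[c0[0],c0[1],yaw,.122],args=(names,),method='Nelder-Mead',options=dict(initial_simplex=np.array([c0[0],c0[1],yaw,.122])+np.vstack([np.zeros(4),np.diag([.01,.01,.15,.008])])))
    if best is None or r.fun<best.fun: best=r
  print(names,best.x,best.fun)
# felt patch, tins
f=F['top']
for t in masks_of(f,'tin_a')[:2]:
    m=t['mask'].astype(float); c0=ray(f,t['position'],.05)
    r=minimize(lambda p:np.abs(hullmask(f,cyl(p[0],p[1],.0355,.008,.058))-m).sum(),c0[:2],method='Nelder-Mead',options=dict(initial_simplex=c0[:2]+np.array([[0,0],[.01,0],[0,.01]])))
    print('tin',t['position'],r.x,r.fun,m.sum())
i=f['image'].astype(int); roi=np.zeros((480,640),bool); roi[195:238,310:368]=1
sat=i.max(2)-i.min(2); m=((sat<18)&(i.max(2)<150)&roi).astype(np.uint8)
n,l,s,c=cv2.connectedComponentsWithStats(m); k=1+s[1:,4].argmax(); print(s[k],c[k])
q=cv2.minAreaRect(np.argwhere(l==k)[:,::-1].astype(np.float32)); b=cv2.boxPoints(q); W=np.array([ray(f,u,.008) for u in b]); print(W, W.mean(0)); 
for a in range(4): e=W[(a+1)%4]-W[a]; print(np.linalg.norm(e),np.arctan2(e[1],e[0]))
v=np.hstack([cv2.resize(f['image'][170:350,240:440],None,fx=4,fy=4)])
cv2.imwrite('pics/crop.png',cv2.resize(f['image'][170:350,230:430],(666,600),interpolation=cv2.INTER_CUBIC)[:,:,::-1])
print(arm.read_state()['t'])
E
```

```text
scene cam [0.20300118 0.56728651 0.7881675 ]
top cam [0.40794436 0.00692255 0.94873027]
[293 300  41  26 661] [312.81543116 312.29954614]
[379   0  19  37 405] [386.26419753  15.76049383]
[ 347  231   37   75 1712] [362.2307243  269.08119159]
[100 300  16  23 192] [105.640625   313.15104167]
2177 1712 661
[ 0.44397462 -0.01455214  0.12      ]
('top',) [ 4.50335241e-01 -1.59674395e-02 -4.22747688e-02 -1.03088809e-04] 0.5619590044792501
('scene',) [ 0.45331881 -0.01700636  0.37760983  0.08193364] 0.25562122045079716
('top', 'scene') [ 0.44880266 -0.01520585  0.22809967  0.08352503] 1.250228654669695
tin [290.4, 211.5] [0.62071634 0.02521537] 138.74117647058824 1580.0
tin [385.9, 216.2] [ 0.61174066 -0.13729211] 181.60392156862744 1568.0
[ 317  203   43   29 1044] [337.68199234 216.85727969]
[[ 0.59578421 -0.01819442  0.008     ]
 [ 0.64153441 -0.02138968  0.008     ]
 [ 0.63676722 -0.09307141  0.008     ]
 [ 0.59100436 -0.08930938  0.008     ]] [ 0.61627255 -0.05549122  0.008     ]
0.045861636043587214 -0.0697281493851535
0.07184007465590808 -1.6372033829526813
0.04591723188920118 3.0595702026517997
0.0712754162947133 1.5036842499804888
0.7
```

View pics/crop.png

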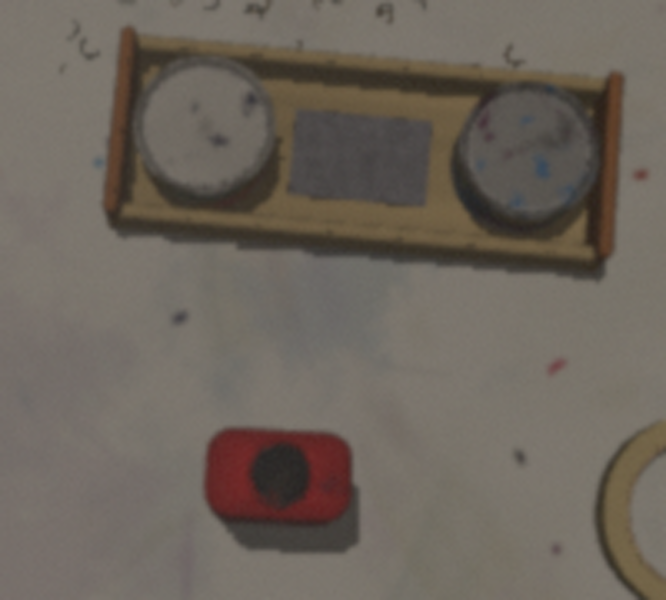

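Run:
```python
from plant import arm, imaging, masks_of
from h import *
F={n:imaging.grab_frame(n) for n in ['scene','top']}
def redm(f,uv,sh=60):
    i=f['image'].astype(int); m=((i[...,0]>sh)&(i[...,0]>1.7*i[...,1])&(i[...,0]>1.7*i[...,2])).astype(np.uint8)
    m=cv2.morphologyEx(m,cv2.MORPH_CLOSE,np.ones((5,5)))
    n,l,s,c=cv2.connectedComponentsWithStats(m); k=l[uv[1],uv[0]]; mm=(l==k)
    h=cv2.convexHull(np.argwhere(mm)[:,::-1].astype(np.int32)); o=np.zeros((480,640),np.uint8); cv2.fillConvexPoly(o,h,1); print(s[k],o.sum()); return o.astype(bool),h
T,hT=redm(F['top'],(300,313),40); S,hS=redm(F['scene'],(358,262),40)
q=cv2.minAreaRect(hT); print(q)
for n,m in(('top',T),('scene',S)):
    v=F[n]['image'][:,:,::-1].copy(); c,_=cv2.findContours(m.astype(np.uint8),0,1); cv2.drawContours(v,c,-1,(0,255,0),1)
    F[n]['v']=v
ms=dict(top=T,scene=S)
def cost(p,names=('top','scene')):
    x,y,yaw,h=p; e=0
    for n in names:
        e+=np.abs(hullmask(F[n],box(x,y,yaw,.02,.033,0,h))-ms[n]).sum()/ms[n].sum()
    return e
for names in (('top',),('scene',),('top','scene')):
  best=None
  for yaw in (-.2,0,.2,):
    p0=np.array([.447,-.016,yaw,.122])
    r=minimize(cost,p0,args=(names,),method='Nelder-Mead',options=dict(initial_simplex=p0+np.vstack([np.zeros(4),np.diag([.01,.01,.15,.008])])))
    if best is None or r.fun<best.fun: best=r
  print(names,best.x,best.fun)
for n in F:
    p=best.x; m=hullmask(F[n],box(*p[:3],.02,.033,0,p[3]))>.5; c,_=cv2.findContours(m.astype(np.uint8),0,1); cv2.drawContours(F[n]['v'],c,-1,(255,255,0),1)
a=cv2.resize(F['top']['v'][285:345,280:350],(400,343),interpolation=0); b=cv2.resize(F['scene']['v'][222:312,330:400],(400,514),interpolation=0)
o=np.zeros((514,800,3),np.uint8); o[:343,:400]=a; o[:,400:]=b; cv2.imwrite('pics/fit.png',o)
```

```text
[292 299  43  28 813] 1093
[ 346  230   38   76 1753] 2188
((313.14459228515625, 312.39691162109375), (42.49003219604492, 26.07090950012207), 3.1798300743103027)
('top',) [ 0.44886208 -0.01516237 -0.04502817  0.04222115] 0.07260104407728324
('scene',) [ 0.44834046 -0.01721608  0.17519923  0.11096008] 0.07966448005161846
('top', 'scene') [ 0.44698782 -0.01459164  0.16171605  0.11069078] 0.3373205482945515
```

View pics/fit.png

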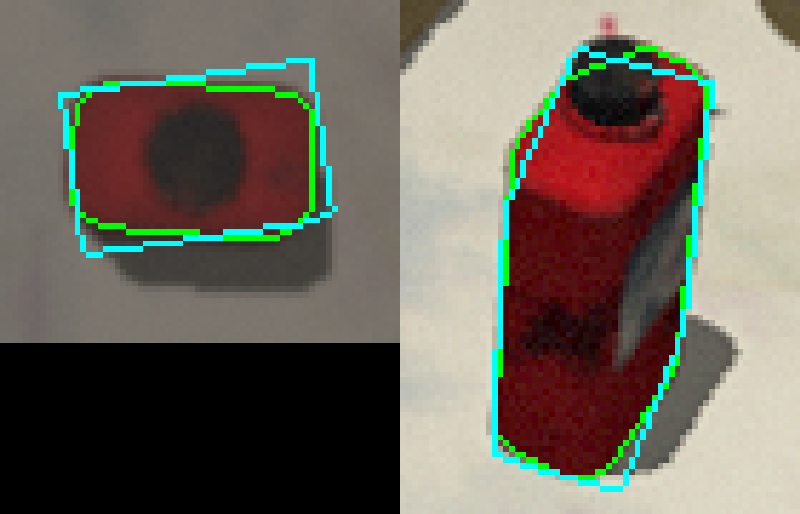

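```bash
cat >> h.py <<'E'
def can(x,y,yaw,zb,zs,r,t=0.003,dz=0.0):
    P=[]
    a=np.linspace(0,2*np.pi,48,endpoint=False)
    for z,ins in((dz,0.001),(dz+zb,0),(dz+zs,t)):
        hx,hy=.02-ins,.033-ins
        for q in a:
            u=np.sign(np.cos(q))*(hx-r)+r*np.cos(q); v=np.sign(np.sin(q))*(hy-r)+r*np.sin(q)
            P.append([x+np.cos(yaw)*u-np.sin(yaw)*v,y+np.sin(yaw)*u+np.cos(yaw)*v,z])
    return np.array(P)
E
python3 - <<'E'
from plant import arm, imaging, masks_of
from h import *
F={n:imaging.grab_frame(n) for n in ['scene','top']}
ms={}
for n,uv in(('top',(300,313)),('scene',(358,262))):
    i=F[n]['image'].astype(int); m=((i[...,0]>40)&(i[...,0]>1.7*i[...,1])&(i[...,0]>1.7*i[...,2])).astype(np.uint8)
    m=cv2.morphologyEx(m,cv2.MORPH_CLOSE,np.ones((5,5)))
    _,l=cv2.connectedComponents(m); h=cv2.convexHull(np.argwhere(l==l[uv[1],uv[0]])[:,::-1].astype(np.int32)); o=np.zeros((480,640),np.uint8); cv2.fillConvexPoly(o,h,1); ms[n]=o
def cost(p,names=('top','scene')):
    x,y,yaw,h,r=p; r=np.clip(r,.002,.016); e=0
    for n in names: e+=np.abs(hullmask(F[n],can(x,y,yaw,h-.008,h,r))-ms[n]).sum()/ms[n].sum()
    return e
for names in (('top',),('scene',),('top','scene')):
  rs=[]
  for yaw in (-.2,-.05,0.1):
    p0=np.array([.449,-.016,yaw,.122,.008])
    rs.append(minimize(cost,p0,args=(names,),method='Nelder-Mead',options=dict(maxiter=600,initial_simplex=p0+np.vstack([np.zeros(5),np.diag([.01,.01,.15,.008,.004])]))))
  for r in rs: print(names,r.x.round(4),round(r.fun,4))
# cap centre in top
f=F['top']; g=f['image'][300:326,295:334].max(2); print(ray(f,(315,313),.13))
E
```

```text
('top',) [ 0.4471 -0.0143 -0.041   0.0859  0.0209] 0.048
('top',) [ 0.4468 -0.0139 -0.033   0.0929  0.0201] 0.0497
('top',) [ 0.447  -0.0144 -0.0384  0.0877  0.0247] 0.0483
('scene',) [ 0.4474 -0.0139 -0.0268  0.1225  0.0147] 0.0426
('scene',) [ 0.4478 -0.0148 -0.0148  0.1201  0.0129] 0.046
('scene',) [ 0.4475 -0.0145 -0.0321  0.1215  0.0144] 0.0432
('top', 'scene') [ 0.4463 -0.0138 -0.0669  0.1205  0.0159] 0.1527
('top', 'scene') [ 0.4466 -0.0134 -0.0576  0.1208  0.0163] 0.1497
('top', 'scene') [ 0.4467 -0.0135 -0.0594  0.1205  0.0162] 0.1498
[ 0.44357034 -0.01576602  0.13      ]
```

```bash
cat > go.py <<'E'
import sys
from plant import arm
from h import *
def rel(x,y,z,th):
    s=arm.read_state(); q=s['eef_rot']; A=R.from_quat([q[1],q[2],q[3],q[0]]); 
    T=R.from_matrix(np.array([[-np.sin(th),np.cos(th),0],[np.cos(th),np.sin(th),0],[0,0,-1]]).T)
    d=A.inv().apply(np.array([x,y,z])-s['eef_pos'])/.04; w=(A.inv()*T).as_rotvec(degrees=True)/5
    yy=A.apply([0,1,0])
    print('t',round(s['t'],2),'pos',np.round(s['eef_pos'],4),'yaw',round(np.arctan2(yy[1],yy[0]),4),'tilt',np.round(A.apply([0,0,1]),4),'F',np.round(s['contact_force'],2),'gap',round(s['finger_gap'],4))
    print('rel',np.round(d,3),np.round(w,3))
rel(*map(float,sys.argv[1:5]))
E
python3 go.py .4465 -.014 .234 -.05
```

```text
t 0.9 pos [ 0.1827 -0.5977  0.2336] yaw -1.2741 tilt [-0. -0. -1.] F [ 0.12  0.25 -0.6 ] gap 0.0921
rel [ 1.0572e+01 -1.2026e+01 -1.0000e-02] [ -0.      0.    -14.027]
```

Emit:
{"name": "apply_moves", "arguments": {
  "plan": [10.57, -12.03, 0, 0, 0, -14, 1, 10.57, -12.03, 0, 0, 0, -14, 1, 10.57, -12.03, 0, 0, 0, -14, 1, 10.57, -12.03, 0, 0, 0, -14, 1, 10.57, -12.03, 0, 0, 0, -14, 1]
}}

```text
t: 1.32
eef_pos: [0.2688, -0.4061, 0.2336]
eef_rot: [0.0, 0.894, 0.447, 0.0]
contact_force: [2.1, -0.7, 1.1]
finger_gap: 0.0921
```

```bash
python3 go.py .4465 -.014 .234 -.05
```

```text
t 1.32 pos [ 0.2688 -0.4061  0.2336] yaw -0.6435 tilt [ 2.e-04 -1.e-04 -1.e+00] F [ 2.13 -0.72  1.05] gap 0.0921
rel [10.507 -2.327 -0.011] [ 3.000e-03  1.000e-03 -6.801e+00]
```

Emit:
{"name": "apply_moves", "arguments": {
  "plan": [10.5, -2.33, 0, 0, 0, -6.8, 1, 10.5, -2.33, 0, 0, 0, -6.8, 1, 10.5, -2.33, 0, 0, 0, -6.8, 1, 10.5, -2.33, 0, 0, 0, -6.8, 1, 10.5, -2.33, 0, 0, 0, -6.8, 1]
}}

```text
t: 1.73
eef_pos: [0.3558, -0.2167, 0.2339]
eef_rot: [0.0, 0.724, 0.689, 0.0]
contact_force: [1.0, -0.2, 0.5]
finger_gap: 0.092
```

```bash
python3 go.py .4465 -.014 .234 -.05
```

```text
t 1.73 pos [ 0.3558 -0.2167  0.2339] yaw -0.0495 tilt [ 8.e-04 -5.e-04 -1.e+00] F [ 1.02 -0.21  0.54] gap 0.092
rel [ 5.174e+00  2.013e+00 -3.000e-03] [0.01  0.005 0.006]
```

Emit:
{"name": "apply_moves", "arguments": {
  "plan": [5.17, 2.01, 0, 0, 0, 0, 1, 5.17, 2.01, 0, 0, 0, 0, 1, 5.17, 2.01, 0, 0, 0, 0, 1, 5.17, 2.01, 0, 0, 0, 0, 1, 5.17, 2.01, 0, 0, 0, 0, 1]
}}

```text
t: 2.15
eef_pos: [0.4422, -0.0267, 0.234]
eef_rot: [0.0, 0.726, 0.687, 0.0]
contact_force: [1.1, -1.5, 0.4]
finger_gap: 0.0921
```

```bash
python3 go.py .4465 -.014 .234 -.05
python3 - <<'E'
from plant import imaging
import cv2
from h import *
f=imaging.grab_frame('wrist'); cv2.imwrite('pics/w1.png',f['image'][:,:,::-1]); print(f['camera_matrix'])
E
```

```text
t 2.15 pos [ 0.4422 -0.0267  0.234 ] yaw -0.0555 tilt [ 1.1e-03 -2.0e-04 -1.0e+00] F [ 1.06 -1.48  0.41] gap 0.0921
rel [0.323 0.09  0.   ] [ 0.012  0.001 -0.063]
[[371.64829954   0.         311.00903286]
 [  0.         371.64829954 239.9036721 ]
 [  0.           0.           1.        ]]
```

View pics/w1.png

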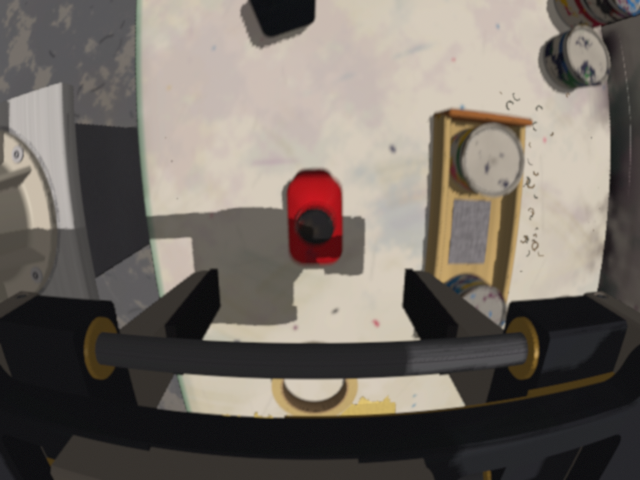

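Emit:
{"name": "apply_moves", "arguments": {
  "plan": [0.32, 0.09, 0, 0, 0, 0, 1, 0.32, 0.09, 0.8, 0, 0, 0, 1, 0.32, 0.09, 1.6, 0, 0, 0, 1, 0.32, 0.09, 2.1, 0, 0, 0, 1, 0.32, 0.09, 2.1, 0, 0, 0, 1]
}}

```text
t: 2.62
eef_pos: [0.4433, -0.016, 0.1463]
eef_rot: [-0.002, 0.726, 0.687, -0.002]
contact_force: [-1.5, -0.4, -0.2]
finger_gap: 0.0918
```

```bash
python3 go.py .4465 -.014 .088 -.05
python3 - <<'E'
from plant import imaging
import cv2
from h import *
f=imaging.grab_frame('wrist'); cv2.imwrite('pics/w2.png',f['image'][:,:,::-1])
E
```

```text
t 2.62 pos [ 0.4433 -0.016   0.1463] yaw -0.0551 tilt [-6.1e-03  2.0e-04 -1.0e+00] F [-1.49 -0.37 -0.19] gap 0.0918
rel [0.054 0.086 1.458] [-0.07   0.001 -0.058]
```

View pics/w2.png

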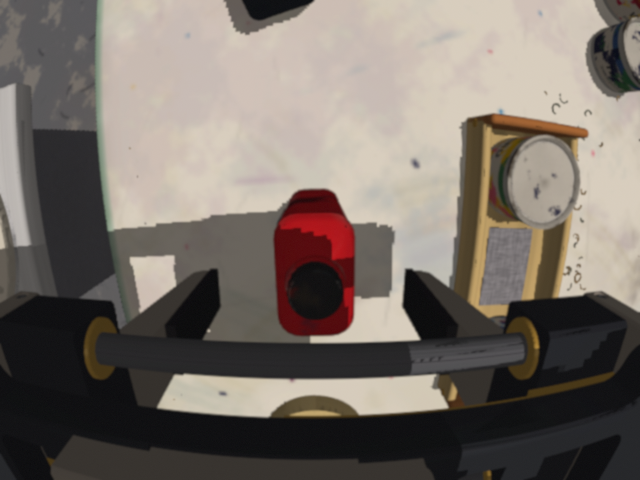

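Emit:
{"name": "apply_moves", "arguments": {
  "plan": [0.05, 0.06, 0.7, 0, 0, 0, 1, 0.05, 0.06, 1.3, 0, 0, 0, 1, 0.05, 0.06, 1.45, 0, 0, 0, 1, 0.05, 0.06, 1.45, 0, 0, 0, 1, 0.05, 0.06, 1.45, 0, 0, 0, 1]
}}

```text
t: 3.08
eef_pos: [0.4492, -0.0145, 0.0929]
eef_rot: [0.0, 0.727, 0.687, 0.0]
contact_force: [0.8, -0.5, -0.9]
finger_gap: 0.092
```

```bash
python3 go.py .4465 -.014 .088 -.05
python3 - <<'E'
from plant import imaging
import cv2
from h import *
f=imaging.grab_frame('wrist'); a=f['image']; f=imaging.grab_frame('scene');b=f['image'][150:350,250:450]
o=np.hstack([cv2.resize(a,(480,360)),cv2.resize(b,(320,360))]) ;cv2.imwrite('pics/w3.png',o[:,:,::-1])
E
```

```text
t 3.08 pos [ 0.4492 -0.0145  0.0929] yaw -0.0558 tilt [ 0.001 -0.    -1.   ] F [ 0.76 -0.45 -0.91] gap 0.092
rel [ 0.009 -0.069  0.121] [ 0.011 -0.    -0.067]
```

View pics/w3.png

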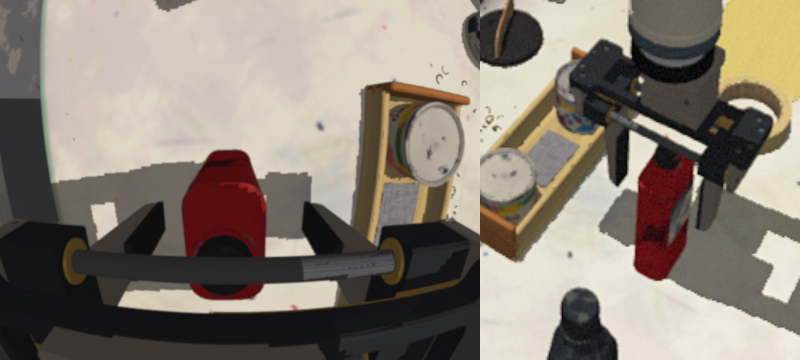

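Emit:
{"name": "apply_moves", "arguments": {
  "plan": [0, -0.07, 0.1, 0, 0, 0, 1, 0, -0.07, 0.1, 0, 0, 0, 1, 0, -0.07, 0.1, 0, 0, 0, 0.45, 0, -0.07, 0.1, 0, 0, 0, 0.3, 0, -0.07, 0.1, 0, 0, 0, 0.2]
}}

```text
t: 3.6
eef_pos: [0.4458, -0.0142, 0.0878]
eef_rot: [0.0, 0.726, 0.687, 0.0]
contact_force: [0.2, -0.3, -0.2]
finger_gap: 0.0741
```

Emit:
{"name": "apply_moves", "arguments": {
  "plan": [0, 0, 0, 0, 0, 0, 0.1, 0, 0, 0, 0, 0, 0, 0, 0, 0, 0, 0, 0, 0, 0, 0, 0, 0, 0, 0, 0, 0, 0, 0, 0, 0, 0, 0, 0]
}}

```text
t: 4.02
eef_pos: [0.4456, -0.0142, 0.0876]
eef_rot: [-0.0, 0.726, 0.687, -0.0]
contact_force: [-2.3, -0.3, 1.1]
finger_gap: 0.0408
```

```bash
python3 go.py .4465 -.014 .25 -.068
python3 - <<'E'
from plant import imaging
import cv2
from h import *
f=imaging.grab_frame('wrist'); a=f['image']; f=imaging.grab_frame('scene');b=f['image'][150:350,250:450]
o=np.hstack([cv2.resize(a,(480,360)),cv2.resize(b,(320,360))]) ;cv2.imwrite('pics/w4.png',o[:,:,::-1])
E
```

```text
t 4.02 pos [ 0.4456 -0.0142  0.0876] yaw -0.0556 tilt [-2.e-04  0.e+00 -1.e+00] F [-2.32 -0.3   1.12] gap 0.0408
rel [ 0.006  0.021 -4.061] [-0.002 -0.     0.142]
```

View pics/w4.png

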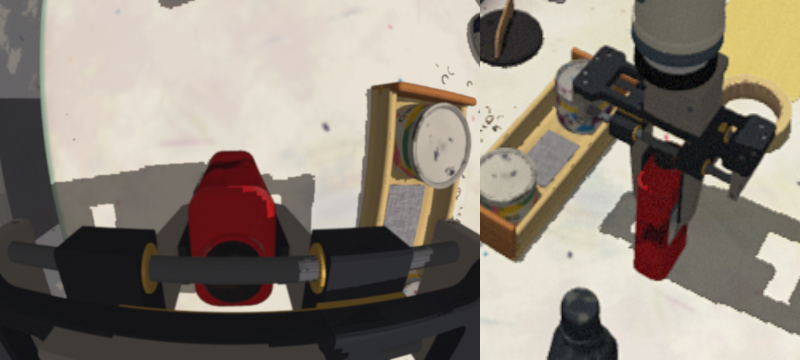

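Emit:
{"name": "apply_moves", "arguments": {
  "plan": [0, 0, 0, 0, 0, 0, 0, 0, 0, 0, 0, 0, 0, 0, 0, 0, -0.2, 0, 0, 0, 0, 0, 0, -0.6, 0, 0, 0, 0, 0, 0, -1.1, 0, 0, 0, 0]
}}

```text
t: 4.53
eef_pos: [0.4442, -0.0142, 0.1313]
eef_rot: [-0.001, 0.726, 0.687, -0.001]
contact_force: [0.6, 1.3, -3.9]
finger_gap: 0.0397
```

Emit:
{"name": "apply_moves", "arguments": {
  "plan": [0, 0, -0.5, 0, 0, 0, 0, 0, 0, -1, 0, 0, 0, 0, 0, 0, -1.5, 0, 0, 0, 0, 0, 0, -1.5, 0, 0, 0, 0, 0, 0, -1.5, 0, 0, 0, 0]
}}

```text
t: 4.95
eef_pos: [0.446, -0.0142, 0.1922]
eef_rot: [0.001, 0.726, 0.687, 0.001]
contact_force: [-1.2, 0.8, -4.8]
finger_gap: 0.04
```

```bash
python3 go.py .6163 -.0557 .19 -.068
python3 - <<'E'
from plant import imaging
import cv2
from h import *
f=imaging.grab_frame('wrist'); a=f['image']; f=imaging.grab_frame('scene');b=f['image'][150:350,250:450]
o=np.hstack([cv2.resize(a,(480,360)),cv2.resize(b,(320,360))]) ;cv2.imwrite('pics/w5.png',o[:,:,::-1])
E
```

```text
t 4.95 pos [ 0.446  -0.0142  0.1922] yaw -0.0556 tilt [ 2.e-03 -1.e-04 -1.e+00] F [-1.17  0.84 -4.76] gap 0.04
rel [-0.798  4.308  0.063] [ 0.023 -0.     0.142]
```

View pics/w5.png

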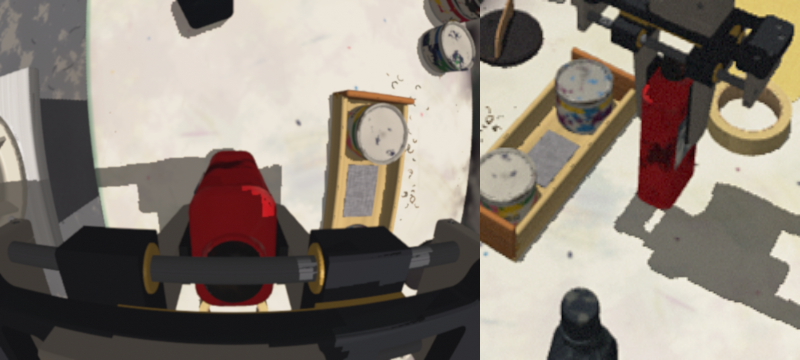

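Emit:
{"name": "apply_moves", "arguments": {
  "plan": [-0.1, 0.6, 0, 0, 0, 0.1, 0, -0.3, 1.4, 0, 0, 0, 0.14, 0, -0.4, 2.2, 0, 0, 0, 0.14, 0, -0.5, 2.9, 0, 0, 0, 0.14, 0, -0.65, 3.5, 0, 0, 0, 0.14, 0]
}}

```text
t: 5.47
eef_pos: [0.5849, -0.0481, 0.1894]
eef_rot: [-0.001, 0.731, 0.683, -0.001]
contact_force: [0.0, 0.0, -3.7]
finger_gap: 0.04
```

```bash
python3 go.py .6163 -.0557 .19 -.068
```

```text
t 5.47 pos [ 0.5849 -0.0481  0.1894] yaw -0.0678 tilt [-2.5e-03  4.0e-04 -1.0e+00] F [ 0.04  0.02 -3.73] gap 0.04
rel [-0.137  0.796 -0.017] [-0.029 -0.002  0.003]
```

Emit:
{"name": "apply_moves", "arguments": {
  "plan": [-0.07, 0.4, 0, 0, 0, 0, 0, -0.13, 0.75, 0, 0, 0, 0, 0, -0.13, 0.75, 0, 0, 0, 0, 0, -0.13, 0.75, 0, 0, 0, 0, 0, -0.13, 0.75, 0, 0, 0, 0, 0]
}}

```text
t: 5.88
eef_pos: [0.612, -0.0549, 0.19]
eef_rot: [-0.001, 0.731, 0.683, -0.001]
contact_force: [0.2, 0.1, -4.7]
finger_gap: 0.0401
```

```bash
python3 go.py .6163 -.0557 .12 -.068
python3 - <<'E'
from plant import imaging
import cv2
from h import *
f=imaging.grab_frame('wrist'); cv2.imwrite('pics/w6.png',f['image'][:,:,::-1]); f=imaging.grab_frame('scene');b=f['image'][120:300,220:400].copy()
cv2.imwrite('pics/s6.png',cv2.resize(b,(600,600))[:,:,::-1])
E
```

```text
t 5.88 pos [ 0.612  -0.0549  0.19  ] yaw -0.0678 tilt [-3.3e-03  3.0e-04 -1.0e+00] F [ 0.18  0.12 -4.67] gap 0.0401
rel [-0.012  0.115  1.749] [-0.039 -0.001  0.003]
```

View pics/w6.png

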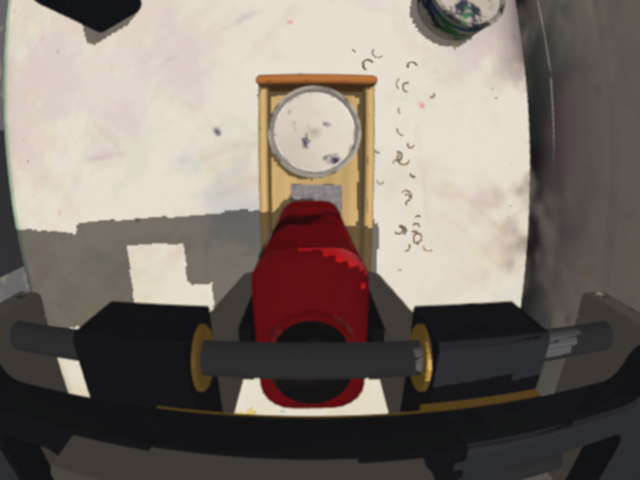

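View pics/s6.png

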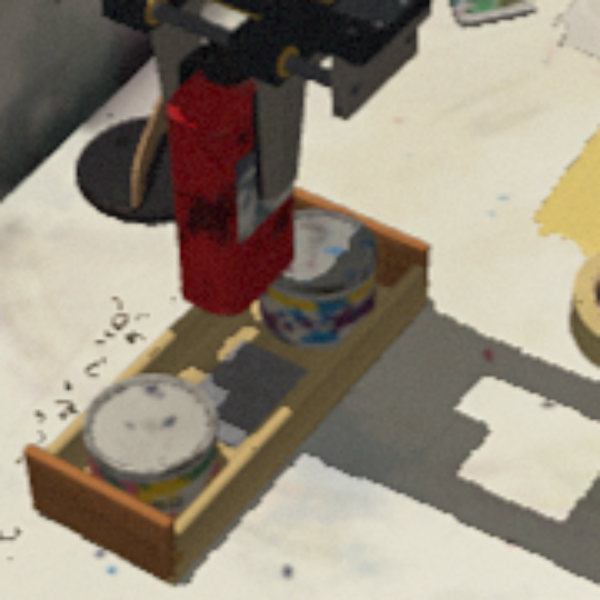

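Run:
```python
from plant import imaging,arm
import cv2
from h import *
f=imaging.grab_frame('scene'); v=cv2.resize(f['image'],None,fx=4,fy=4,interpolation=cv2.INTER_CUBIC)[:,:,::-1].copy()
p=arm.read_state()['eef_pos'];print(p)
for off,c in((0,(0,255,0)),(.006,(255,255,0)),(-.006,(255,0,255))):
    m=proj(f,can(p[0],p[1]+off,-.068,.11,.12,.010,dz=p[2]-.0878)); h=cv2.convexHull(m.astype(np.float32)); cv2.polylines(v,[np.round(h*4+1.5).astype(int)],True,c,1)
y0,x0=4*120,4*250; cv2.imwrite('pics/ov6.png',v[y0:y0+440,x0:x0+300].repeat(1,0))
```

```text
[ 0.61257964 -0.05490892  0.19123945]
```

View pics/ov6.png

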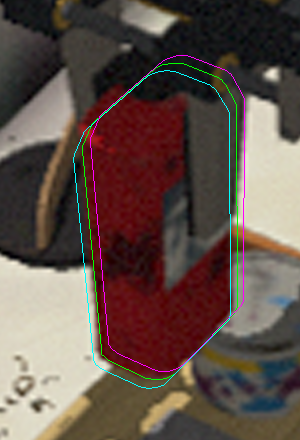

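Emit:
{"name": "apply_moves", "arguments": {
  "plan": [-0.06, 0.1, 0.1, 0, 0, 0, 0, -0.06, 0.1, 0.4, 0, 0, 0, 0, -0.06, 0.1, 0.7, 0, 0, 0, 0, -0.06, 0.1, 1.0, 0, 0, 0, 0, -0.06, 0.1, 1.0, 0, 0, 0, 0]
}}

```text
t: 6.45
eef_pos: [0.6152, -0.0576, 0.1479]
eef_rot: [-0.002, 0.731, 0.683, -0.002]
contact_force: [-0.7, 0.8, -4.3]
finger_gap: 0.0399
```

```bash
python3 go.py .6163 -.0577 .096 -.068
python3 - <<'E'
from plant import imaging
import cv2
from h import *
f=imaging.grab_frame('wrist'); cv2.imwrite('pics/w7.png',cv2.resize(f['image'][:,:,::-1],None,fx=.8,fy=.8)); f=imaging.grab_frame('scene');b=f['image'][120:300,220:400].copy()
cv2.imwrite('pics/s7.png',cv2.resize(b,(600,600))[:,:,::-1])
E
```

```text
t 6.45 pos [ 0.6152 -0.0576  0.1479] yaw -0.0678 tilt [-5.3e-03  5.0e-04 -1.0e+00] F [-0.71  0.8  -4.35] gap 0.0399
rel [-0.     0.035  1.297] [-0.061 -0.002  0.002]
```

View pics/w7.png

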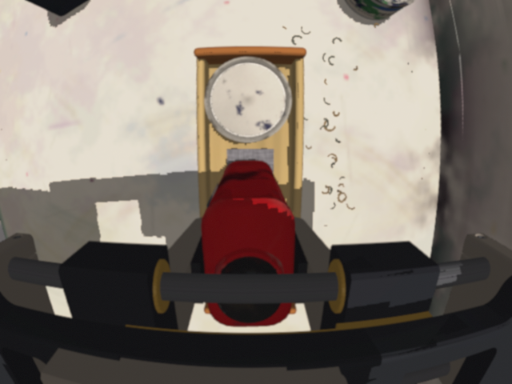

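View pics/s7.png

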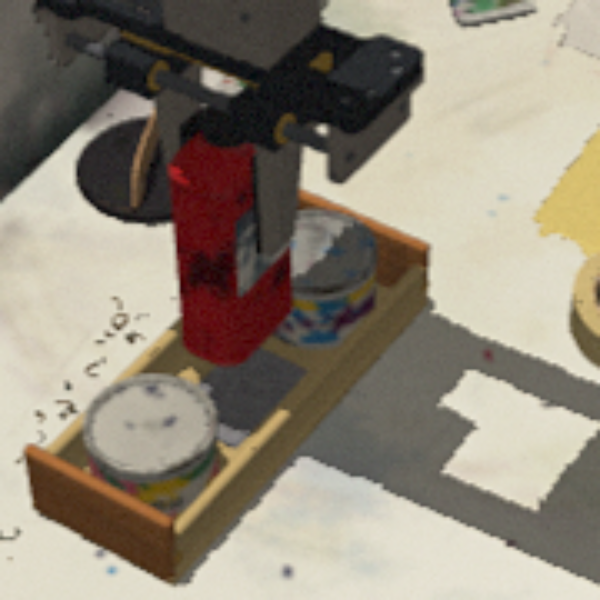

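Emit:
{"name": "apply_moves", "arguments": {
  "plan": [0, 0.03, 0.2, 0, 0, 0, 0, 0, 0.03, 0.45, 0, 0, 0, 0, 0, 0.03, 0.65, 0, 0, 0, 0, 0, 0.03, 0.85, 0, 0, 0, 0, 0, 0.03, 0.85, 0, 0, 0, 0]
}}

```text
t: 6.97
eef_pos: [0.6173, -0.0578, 0.1154]
eef_rot: [-0.001, 0.731, 0.683, -0.001]
contact_force: [-1.7, -0.4, -4.8]
finger_gap: 0.0402
```

```bash
python3 go.py .6163 -.0577 .096 -.068
python3 - <<'E'
from plant import imaging,arm
import cv2
from h import *
f=imaging.grab_frame('scene');v=cv2.resize(f['image'],None,fx=4,fy=4,interpolation=cv2.INTER_CUBIC)[:,:,::-1].copy()
p=arm.read_state()['eef_pos']
h=cv2.convexHull(proj(f,can(p[0],p[1]+.002,-.068,.11,.12,.010,dz=p[2]-.0878)).astype(np.float32)); cv2.polylines(v,[np.round(h*4+1.5).astype(int)],True,(0,255,0),1)
cv2.imwrite('pics/s8.png',v[480:1080,880:1600])
E
```

```text
t 6.97 pos [ 0.6173 -0.0578  0.1154] yaw -0.0677 tilt [-3.e-03  3.e-04 -1.e+00] F [-1.74 -0.4  -4.76] gap 0.0402
rel [ 0.    -0.025  0.485] [-0.035 -0.001  0.003]
```

View pics/s8.png

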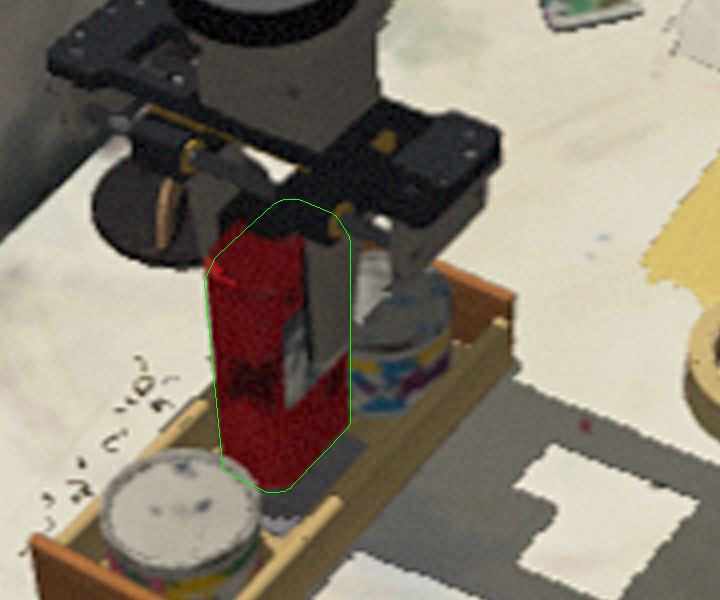

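Emit:
{"name": "apply_moves", "arguments": {
  "plan": [0, -0.02, 0.1, 0, 0, 0, 0, 0, -0.02, 0.19, 0, 0, 0, 0, 0, -0.02, 0.28, 0, 0, 0, 0, 0, -0.02, 0.36, 0, 0, 0, 0, 0, -0.02, 0.36, 0, 0, 0, 0]
}}

```text
t: 7.43
eef_pos: [0.6174, -0.0578, 0.1025]
eef_rot: [-0.0, 0.731, 0.683, -0.0]
contact_force: [-0.0, 0.2, -5.1]
finger_gap: 0.0399
```

```bash
python3 go.py .6163 -.0577 .096 -.068
```

```text
t 7.43 pos [ 0.6174 -0.0578  0.1025] yaw -0.0678 tilt [-8.e-04  1.e-04 -1.e+00] F [-0.04  0.21 -5.15] gap 0.0399
rel [ 0.    -0.028  0.163] [-0.01  -0.001  0.003]
```

Emit:
{"name": "apply_moves", "arguments": {
  "plan": [0, -0.02, 0.03, 0, 0, 0, 0, 0, -0.02, 0.06, 0, 0, 0, 0, 0, -0.02, 0.09, 0, 0, 0, 0, 0, -0.02, 0.12, 0, 0, 0, 0, 0, -0.02, 0.12, 0, 0, 0, 0]
}}

```text
t: 7.85
eef_pos: [0.617, -0.0578, 0.0982]
eef_rot: [-0.0, 0.731, 0.683, -0.0]
contact_force: [0.6, -0.1, -4.0]
finger_gap: 0.04
```

```bash
python3 go.py .6163 -.0577 .096 -.068
```

```text
t 7.85 pos [ 0.617  -0.0578  0.0982] yaw -0.0678 tilt [-2.e-04  0.e+00 -1.e+00] F [ 0.65 -0.06 -4.  ] gap 0.04
rel [ 0.002 -0.016  0.055] [-0.002  0.     0.002]
```

Emit:
{"name": "apply_moves", "arguments": {
  "plan": [0, -0.01, 0.02, 0, 0, 0, 0, 0, -0.01, 0.04, 0, 0, 0, 0, 0, -0.01, 0.06, 0, 0, 0, 0, 0, -0.01, 0.06, 0, 0, 0, 0, 0, -0.01, 0.06, 0, 0, 0, 0]
}}

```text
t: 8.27
eef_pos: [0.6166, -0.0578, 0.096]
eef_rot: [-0.0, 0.731, 0.683, 0.0]
contact_force: [0.2, -0.2, -4.5]
finger_gap: 0.0397
```

```bash
python3 go.py .6163 -.0577 .096 -.068
```

```text
t 8.27 pos [ 0.6166 -0.0578  0.096 ] yaw -0.0679 tilt [-0.  0. -1.] F [ 0.2  -0.23 -4.46] gap 0.0397
rel [ 0.001 -0.008 -0.001] [-0.    -0.001  0.002]
```

Emit:
{"name": "apply_moves", "arguments": {
  "plan": [0, 0, 0.012, 0, 0, 0, 0, 0, 0, 0.025, 0, 0, 0, 0, 0, 0, 0.025, 0, 0, 0, 0, 0, 0, 0.025, 0, 0, 0, 0]
}}

```text
t: 8.6
eef_pos: [0.6167, -0.0578, 0.0956]
eef_rot: [0.0, 0.731, 0.683, 0.0]
contact_force: [-3.0, 0.2, 4.4]
finger_gap: 0.0399
```

```bash
python3 go.py .6163 -.0577 .096 -.068
```

```text
t 8.6 pos [ 0.6167 -0.0578  0.0956] yaw -0.0678 tilt [ 4.e-04  0.e+00 -1.e+00] F [-2.96  0.24  4.42] gap 0.0399
rel [ 0.001 -0.011 -0.011] [ 0.004 -0.     0.002]
```

Force rose by 9 N: the can is standing on the floor. Release.

Emit:
{"name": "apply_moves", "arguments": {
  "plan": [0, 0, 0, 0, 0, 0, 0.5, 0, 0, 0, 0, 0, 0, 0.7, 0, 0, 0, 0, 0, 0, 0.9, 0, 0, 0, 0, 0, 0, 0.9, 0, 0, 0, 0, 0, 0, 0.9]
}}

```text
t: 9.02
eef_pos: [0.6167, -0.0578, 0.0949]
eef_rot: [0.0, 0.731, 0.683, 0.0]
contact_force: [0.5, -0.9, 0.3]
finger_gap: 0.0707
```

```bash
python3 go.py .6163 -.0577 .25 -.068
python3 - <<'E'
from plant import imaging,arm
import cv2
from h import *
f=imaging.grab_frame('scene');v=cv2.resize(f['image'],None,fx=4,fy=4,interpolation=cv2.INTER_CUBIC)[:,:,::-1].copy()
cv2.imwrite('pics/s9.png',v[480:1080,880:1600])
f=imaging.grab_frame('wrist'); cv2.imwrite('pics/w9.png',f['image'][:,:,::-1])
E
```

```text
t 9.02 pos [ 0.6167 -0.0578  0.0949] yaw -0.0678 tilt [ 2.e-04 -0.e+00 -1.e+00] F [ 0.5  -0.94  0.32] gap 0.0707
rel [ 2.000e-03 -1.000e-02 -3.876e+00] [0.002 0.    0.002]
```

View pics/s9.png

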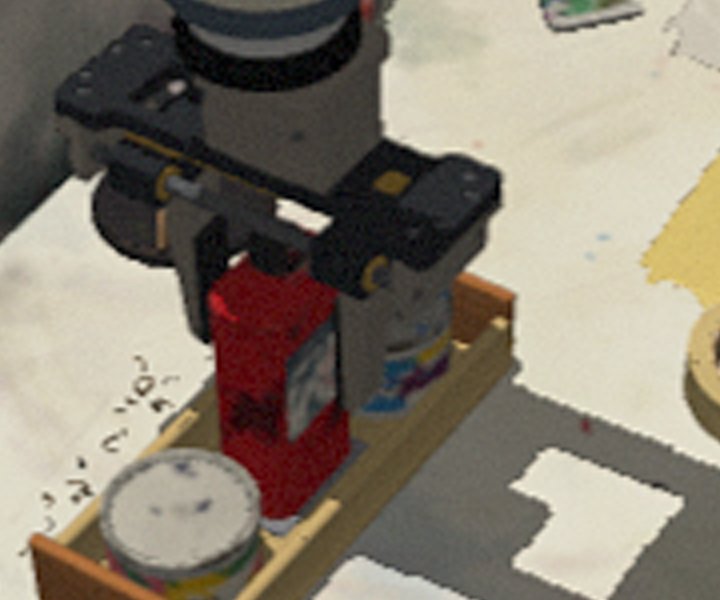

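View pics/w9.png

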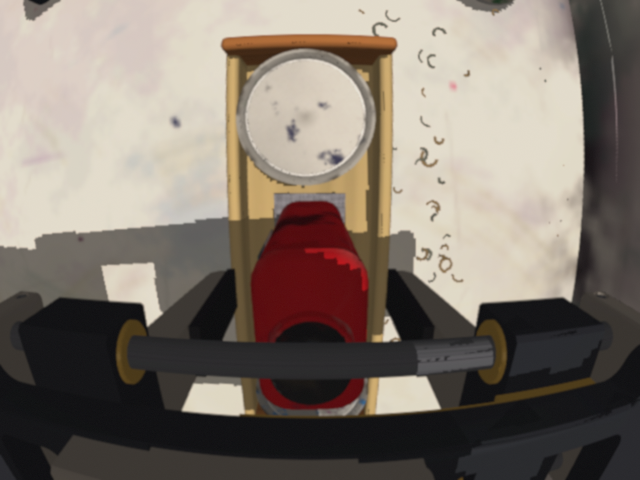

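Clear on both sides; the can stands upright. Raising straight up.

Emit:
{"name": "apply_moves", "arguments": {
  "plan": [0, 0, 0, 0, 0, 0, 0.95, 0, 0, -0.2, 0, 0, 0, 0.95, 0, 0, -0.6, 0, 0, 0, 0.95, 0, 0, -1.2, 0, 0, 0, 0.95, 0, 0, -1.8, 0, 0, 0, 0.95]
}}

```text
t: 9.53
eef_pos: [0.6161, -0.0577, 0.1678]
eef_rot: [-0.001, 0.731, 0.683, -0.0]
contact_force: [0.3, 0.2, -0.4]
finger_gap: 0.0869
```

Emit:
{"name": "apply_moves", "arguments": {
  "plan": [0, 0, -0.8, 0, 0, 0, 0.95, 0, 0, -1.6, 0, 0, 0, 0.95, 0, 0, -2.2, 0, 0, 0, 0.95, 0, 0, -2.2, 0, 0, 0, 0.95, 0, 0, -2.2, 0, 0, 0, 0.95]
}}

```text
t: 9.95
eef_pos: [0.6174, -0.0578, 0.2572]
eef_rot: [0.001, 0.731, 0.683, 0.001]
contact_force: [-0.1, -1.1, -0.3]
finger_gap: 0.087
```

```bash
python3 go.py .40 -.25 .25 -.068
```

```text
t 9.95 pos [ 0.6174 -0.0578  0.2572] yaw -0.0678 tilt [ 3.6e-03 -4.0e-04 -1.0e+00] F [-0.12 -1.14 -0.3 ] gap 0.087
rel [-5.161 -5.099  0.161] [0.042 0.002 0.003]
```

Move aside (fingertips at 0.238, above the can's 0.152) for a clear final look.

Emit:
{"name": "apply_moves", "arguments": {
  "plan": [-0.7, -0.7, 0, 0, 0, 0, 0.95, -1.3, -1.3, 0, 0, 0, 0, 0.95, -2, -2, 0, 0, 0, 0, 0.95, -2.6, -2.6, 0, 0, 0, 0, 0.95, -3.2, -3.2, 0, 0, 0, 0, 0.95]
}}

```text
t: 10.37
eef_pos: [0.4779, -0.1773, 0.2536]
eef_rot: [-0.001, 0.731, 0.683, -0.001]
contact_force: [0.5, -0.6, 0.4]
finger_gap: 0.0874
```

Emit:
{"name": "apply_moves", "arguments": {
  "plan": [-0.7, -0.7, 0, 0, 0, 0, 0.95, -1.3, -1.3, 0, 0, 0, 0, 0.95, -1.8, -1.8, 0, 0, 0, 0, 0.95, -1.8, -1.8, 0, 0, 0, 0, 0.95, -1.8, -1.8, 0, 0, 0, 0, 0.95]
}}

```text
t: 10.78
eef_pos: [0.4021, -0.2441, 0.2541]
eef_rot: [-0.001, 0.732, 0.682, -0.0]
contact_force: [0.2, 0.9, -0.4]
finger_gap: 0.0874
```

```bash
python3 go.py .40 -.25 .25 -.068
python3 - <<'E'
from plant import imaging,arm,masks_of
import cv2
from h import *
F={n:imaging.grab_frame(n) for n in('scene','top')}
f=F['top']
for t in masks_of(f,'tin_a')[:2]:
    m=t['mask'].astype(float); c0=ray(f,t['position'],.05)
    r=minimize(lambda p:np.abs(hullmask(f,cyl(p[0],p[1],.0355,.008,.058))-m).sum(),c0[:2],method='Nelder-Mead',options=dict(initial_simplex=c0[:2]+np.array([[0,0],[.01,0],[0,.01]])))
    print('tin',t['p'],t['position'],r.x)
for t in masks_of(F['scene'],'tin_a')[:2]: print(t['p'],t['position'])
o=[]
for n,(a,b) in(('scene',(120,220)),('top',(140,250))):
    f=F[n]; v=cv2.resize(f['image'],None,fx=4,fy=4,interpolation=cv2.INTER_CUBIC)[:,:,::-1].copy()
    h=cv2.convexHull(proj(f,can(.6163,-.0557,-.068,.11,.12,.010,dz=.008)).astype(np.float32)); cv2.polylines(v,[np.round(h*4+1.5).astype(int)],True,(0,255,0),1)
    o.append(v[4*a:4*a+600,4*b:4*b+640][:, :640])
cv2.imwrite('pics/end.png',cv2.resize(np.hstack(o),(800,375)));cv2.imwrite('pics/end_s.png',o[0]);cv2.imwrite('pics/end_t.png',o[1])
E
```

```text
t 10.78 pos [ 0.4021 -0.2441  0.2541] yaw -0.0706 tilt [-0.0013  0.001  -1.    ] F [ 0.24  0.87 -0.36] gap 0.0874
rel [-0.15  -0.043  0.103] [-0.016 -0.01  -0.03 ]
tin 0.96 [289.0, 214.3] [0.62015327 0.02429457]
tin 0.7 [385.7, 217.1] [ 0.61222843 -0.13562567]
0.85 [319.0, 202.6]
0.85 [266.4, 247.1]
```

View pics/end_s.png

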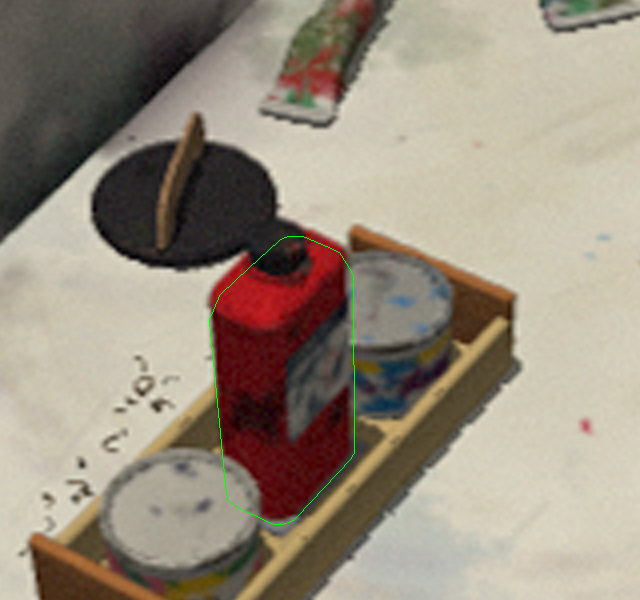

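View pics/end_t.png

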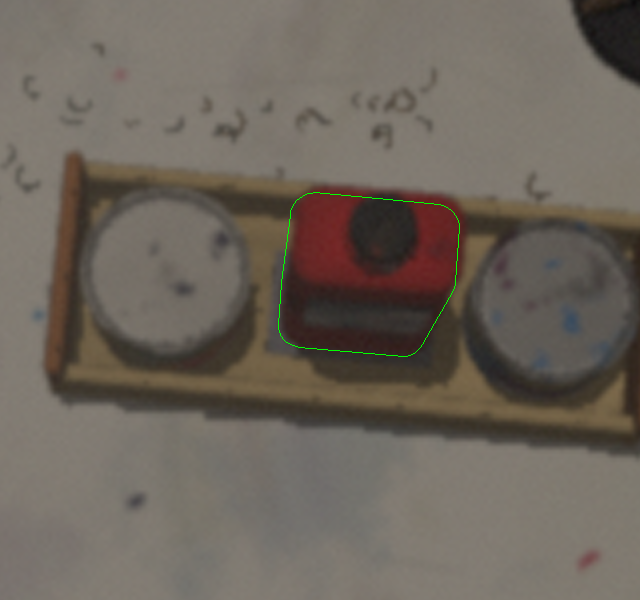

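```bash
python3 -c "
from plant import arm
print(arm.job_done())"
```

```text
the job is handed in; nothing more can be done
None
```

The red can is standing in the gap between the two tins, upright and released, and the job is handed in at about 11 s of the 38 s allowed. I gripped it across its 40 mm side. I lowered it in small steps and let go once the vertical force changed by about 9 N, which showed it was on the caddy floor. Then I raised the gripper straight up and moved it clear.

**Can:** in the final scene and top pictures its outline matches the one drawn at the gap's middle to within about 3 mm. It looks upright, with its broad faces along the caddy's long sides.

**Tins:** the top-camera fits moved by about 1 mm and 2 mm, which is within measurement noise. Both look undisturbed.

**Disagreements:** the first box fits to the two cameras gave different turns for the can, because its corners are rounded. Refitting with rounded corners settled that. The can also sat about 2 mm off the grasp point along the row, and I allowed for that when placing it. No final check failed.

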